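# Index the drilling dial, lock it and load the empty nest

## Task

Turn the dial of the drilling fixture until its one empty nest faces the loading track, and press the tapered index pin fully down to pull the dial into line and lock it. Only then slide the waiting bracket along the track, without lifting it out, until it is fully home in the nest. Leave the bottles, brush and chuck key around the fixture where they are.

Things in the scene. Friction and masses are not known exactly. Their poses are not given: they have to be found in the camera images.
- fixture: Indexing drill fixture bolted to the bench: green cast base carrying the grey dial, the loading track and the pin post. Origin: on the dial's vertical axis at bench level; z up. Its +y axis runs from the dial's axis outwards along the middle of the loading track, its -y axis to the index pin.
- track_end (a point): Loading track: middle of its outer end, on the bed's top, 46 mm above the bench; axes as the fixture's. The bed runs straight in from here (325 mm from the dial's axis) to the dial's rim (158 mm), open above and at this end, between two side rails 44 mm apart, 8 mm thick, tops 54 mm above the bench.
- dial (a joint): Angle of the dial about its vertical axis, rad, counter-clockwise from above; 0 (or any whole turn) when the empty nest faces the track. No end stops; 0.3 N m of friction holds it where it is left. Grey disc, radius 155 mm, top 45 mm above the bench, with five alike nests 72 degrees apart opening outwards; four hold fixed, drilled brackets (leg outwards, top 79 mm above the bench), one is empty.
- nest (a point): The empty nest: point on its floor where the middle of the bracket's underside lies when fully home, 108 mm from the dial's axis, 45 mm above the bench; y points out through its mouth. Turns with the dial. Cheeks 44 mm apart, 10 mm high, flared at the rim; back stop at radius 68 mm; along the inner 36 mm, hold-down lips overhang the cheeks 13 to 18 mm above the floor.
- load_point (a point): Point on the fixture where point nest must lie when the empty nest faces the loading track: on the fixture's +y axis, 108 mm from the dial's axis, 45 mm above the bench.
- hub (a point): Middle of the top of the dial's steel hub (radius 24 mm), on the dial's axis, 111 mm above the bench. Five level spokes, the handle for turning, stand out from it, midway between the nests (36 degrees either side of each): 14 mm thick, axis 95 mm above the bench, each with a black ball at its end. Between hub and balls nothing under the spokes rises over 63 mm above the bench.
- ball (a point): Centre of the ball, 24 mm across, on the spoke 36 degrees counter-clockwise (from above) of the empty nest; 92 mm from the dial's axis, 95 mm above the bench. The other four follow every 72 degrees. Push a spoke sideways between hub and ball to turn the dial. Turns with the dial.
- pin (a joint): How far the index pin is pressed down, m: 0 up, 0.028 home. Vertical, 132 mm from the dial's axis on the fixture's -y side; stays where left; 3 to 4 N moves it. Its nose tapers from 25 to 7 mm: it enters one of the dial's five index holes (27 mm, midway between nests; one is under it when a nest faces the track) within about 8 mm of centre and draws the dial into line (about 10 N), else stops on the dial.
- pin_top (a point): Middle of the top of the pin's black mushroom knob, 36 mm across; 145 mm above the bench when up, 117 mm when home.
- pin_post (a point): Middle of the top of the green post that carries the pin, 188 mm from the dial's axis, about 104 mm above the bench, 44 by 30 mm. Its arm, 40 mm wide, reaches in over the dial's rim to the pin's guide bush (40 mm across), underside 82 mm, top 102 mm above the bench.
- bracket: Loose steel angle bracket, about 0.33 kg: foot 40 (x) by 80 (y) mm, 10 mm thick; upright leg across its +y end, 40 mm wide, 10 mm thick, 34 mm high from the underside. Origin: centre of the underside. Lies on the track, leg outermost, y along the fixture's y. Push the leg's outer face towards the dial; home, its toe meets the back stop and its origin is at point nest (1 mm step down from the bed).
- oil_bottle: Yellow squeeze bottle, 64 mm across, 178 mm tall, standing loose. Origin: centre of its underside. To be left alone.
- coolant_bottle: Second bottle of the same shape and size, standing loose. To be left alone.
- brush: Swarf brush lying loose beside the track, long axis its x, about 0.2 m. To be left alone.
- chuck_key: T-shaped drill chuck key lying loose on the robot's side of the track, 100 mm by 85 mm, 16 mm high. To be left alone.
Things that resemble listed ones, but are neither listed nor needed, are in the scene too. What is shaped like the bracket but blue, brown or orange is not meant.

How it is judged (in metres and radians):
On the way, in this order (a step that is already met when the one before it is completed fails the run):
1. the empty nest is turned to face the loading track (within 12 mm) (horizontal distance between nest and load_point below 0.012 m), for 0.2 s.
2. the index pin is fully down (25 of 28 mm or more) with the empty nest in line (4 mm), the bracket still waiting on the track (value of joint pin above 0.025 m and horizontal distance between nest and load_point below 0.004 m and y of bracket in the frame of fixture above 0.195 m), for 0.2 s.
At the end, for the whole second after the job is handed in: The pin is down (25 of 28 mm or more) and the empty nest in line with the track (4 mm); the bracket lies flat (3 degrees), at rest and fully home in that nest: its origin within 5 mm of the point nest (value of joint pin above 0.025 m and horizontal distance between nest and load_point below 0.004 m and distance between bracket and nest below 0.005 m and angle between bracket's own z axis and vertical below 0.06 rad and linear speed of bracket below 0.02 m/s); the robot touches nothing.
It fails at once if the bracket is lifted out of the track (its underside more than 25 mm above the bed) (height (world z) of bracket above 0.071 m).
It fails at once if a bottle, the brush or the chuck key is moved more than 30 mm (distance of any of oil_bottle, coolant_bottle, brush, chuck_key from where it was at the start of the episode above 0.03 m).
It also fails if it takes over 64 s, if anything falls off the work surface, if the arm or the gripper's body presses on something with over 40 N, if the wrist force passes 120 N, or if a joint passes its speed limit or range.

## Robot

A 6-joint arm with a two-finger parallel gripper is mounted at the origin on the work surface. World frame = base frame: x ahead of the robot, y to its left, z up, the work surface at z = 0. Lengths are in m, angles in degrees, forces in N, time in s.
With the tool pointing down it reaches from about 0.275 to 0.75 m from the base axis. Payload 10.2 kg.
Tool frame: the origin (TCP) lies between the finger pads; the fingertips stand 25 mm ahead of it and the grasp point (between the pads) lies 6 mm ahead of it; z points along the fingers, y is the line along which they close (so a half turn about z gives the same grasp; the last joint's range is limited). The gripper opens to 85 mm and grips with 20 to 120 N. Pads are 22 mm wide; open, the fingers measure 114 mm over their backs; the gripper's body (76 mm by 85 mm) begins 54 mm behind the grasp point. The pads swing forward as they close: fully open they stand 13 mm farther back than shut.
Start: joints at [-78.289, 17.928, 85.812, -0, 76.261, -12.8], TCP at [0.218, -0.478, 0.256] pointing down, gripper open.
Joint ranges: [-168.41, 168.41], [-55.51, 124.54], [10.69, 146.95], [-70.63, 250.63], [1, 178], [-165.06, 165.06]. Speed limits (degrees/s): [136.94, 136.94, 172.46, 180, 180, 180].

## Interface

Orientations are given as a 3x3 rotation matrix whose columns are the frame's x, y, z axes.
In Python, from cell import env gives the robot as it stands.
- The arm moves only by the tool play_rows, never from a script. Its argument "plan" is a list of rows, each a list of 5 numbers: the gripper's target within -1 to 1 (fully open at 1, half-way at 0, shut at -1), then the shift along the tool's x, y, z in cm, then the turn about the tool's z in degrees. In form: [[claw, dx, dy, dz, roll], ...]. A call has 1 to 10 rows; each row shifts and turns the commanded pose from where the row before left it, along the tool's axes as they then stand; what a row does not reach is not made up. A row lasts 1/8 s, in which the tool goes at most 62.5 mm and 10.7 degrees, less where a joint would pass 70% of its speed; a pose out of reach is approached as far as the arm can. A call with a gripper value outside its range is refused whole. The fingers move at their own pace and stop on an object; "squeeze" is the grip in N (left out, the last holds). Time passes only in rows, so rows that do not move let the fingers close. It gives the time, the measured TCP pose, the force, the opening and the grip force at its end, in the units of the state.
- env.sense(): the state, without advancing time (a new reading comes with each control period).
- env.read_camera(name): name is "side" or "top" or "wrist"; returns a dict with "pixels" (400x640x3 uint8, blue, green, red), "camera_matrix" (3x3 intrinsics, pixels), "k1" (the pictures are not rectified: a ray, as slopes to the right and down, at radius r is drawn at 1 + k1 r^2 times it, then the intrinsics apply), "extrinsics" (4x4, takes a point from camera to world coordinates); the wrist camera has in their place "hand_eye" (4x4, takes a point from camera to tool coordinates, whose origin is the TCP and whose axes are the flange's). Camera axes: x right, y down, z forward; pixel columns grow to the right and rows downward; lengths in m; the calibration is good to about 2 mm. A picture is of the moment at which its call begins: read the wrist's pose just before it. There is no depth.
- env.sign_off(): hands the job in; it is judged then, once.
The state is a dict: "t": time; "joint_pos": joint angles; "qvel": joint speeds; "effort": joint torques, N m; "tcp_pos": TCP position; "eef_rot": TCP orientation; "ft_force": force on the tool from outside, world axes, zero at the start; "torque": the same for the moment, N m; "grip_width": finger opening in m; "grasp_force": force on a finger pad.
Only numpy, scipy, OpenCV 4.12 (cv2) and the standard library are available. Lean on these libraries where they do the work, as an engineer would, in place of code of your own. Each camera call takes 0.05 s, during which the arm holds its last target. There are 200 camera calls.

## Working session

There is one attempt and no reset: what is moved stays moved. The work goes in short steps, Python scripts to look and compute and a tool call to move; the robot and the scene stay as the last step left them, time stands still between calls to the robot, and variables do not carry over. Pictures are saved under pics/ and viewed, at most 10 in all, crops included, and the job is handed in when it is done.

Besides the shell and the picture viewer there is one more tool, called after ">>>" as a command line: name --pt "numbers of a row" for each row, then --argument value for the rest. play_rows: Moves the arm, as the interface text tells. Its arguments: {"type":"object","properties":{"plan":{"type":"array","items":{"type":"array","items":{"type":"number"}}},"squeeze":{"type":"number"}},"required":["plan"]}

```bash
mkdir -p pics
cat > h.py <<'E'
import numpy as np, cv2
from cell import env
def snap(name,fn=None):
    s=env.sense(); c=env.read_camera(name)
    if 'hand_eye' in c:
        T=np.eye(4);T[:3,:3]=s['eef_rot'];T[:3,3]=s['tcp_pos'];E=T@c['hand_eye']
    else: E=c['extrinsics']
    if fn: cv2.imwrite('pics/'+fn,c['pixels'])
    np.savez('cam_'+name,K=c['camera_matrix'],k1=c['k1'],E=E)
    return c['pixels']
def cam(name):
    d=np.load('cam_'+name+'.npz');return d['K'],float(d['k1']),d['E']
def ray(name,u,v,z):
    K,k1,E=cam(name)
    p=cv2.undistortPoints(np.array([[[u,v]]],float),K,np.array([k1,0,0,0.]))[0,0]
    d=E[:3,:3]@np.r_[p,1];o=E[:3,3];return o+d*(z-o[2])/d[2]
def proj(name,P):
    K,k1,E=cam(name);R=E[:3,:3].T
    return cv2.projectPoints(np.array(P,float).reshape(-1,1,3),cv2.Rodrigues(R)[0],-R@E[:3,3],K,np.array([k1,0,0,0.]))[0][:,0]
E
python3 - <<'E'
from h import *
a=snap('top','top.png');b=snap('side','side.png')
for n in('top','side'):print(cam(n)[2].round(3),cam(n)[0].round(0))
print(env.sense())
E
```

```text
[[ 0.019 -0.988  0.153  0.361]
 [-1.    -0.022 -0.021 -0.005]
 [ 0.024 -0.152 -0.988  1.299]
 [ 0.     0.     0.     1.   ]] [[497.   0. 324.]
 [  0. 497. 197.]
 [  0.   0.   1.]]
[[-0.992 -0.105  0.075  0.475]
 [-0.129  0.745 -0.655  0.564]
 [ 0.013 -0.659 -0.752  0.791]
 [ 0.     0.     0.     1.   ]] [[367.   0. 322.]
 [  0. 367. 196.]
 [  0.   0.   1.]]
{'t': 0.1, 'joint_pos': array([-7.82903732e+01,  1.79565396e+01,  8.58483276e+01, -3.30548749e-04,
        7.62620337e+01, -1.28001686e+01]), 'qvel': array([-0.05973327, -0.0196399 , -0.16930085,  0.01315328,  0.03288425,
        0.04887292]), 'effort': array([ 2.00518240e-03, -4.12900722e+01, -2.60139656e+01, -2.00848858e-04,
        3.00314750e-03, -1.67279796e-05]), 'tcp_pos': array([ 0.21773975, -0.4775005 ,  0.25579833]), 'eef_rot': array([[ 9.09889822e-01,  4.14849917e-01, -2.42462453e-04],
       [ 4.14849911e-01, -9.09889140e-01,  1.14220399e-03],
       [ 2.53229278e-04, -1.13986531e-03, -9.99999318e-01]]), 'ft_force': array([0.82633138, 1.21295632, 0.46618393]), 'torque': array([ 0.01637081,  0.01690666, -0.03841096]), 'grasp_force': 0.0, 'grip_width': 0.08557121387141799}
```

View pics/top.png

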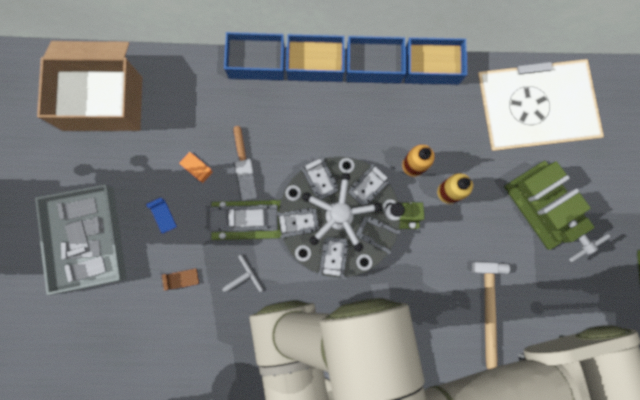

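View pics/side.png

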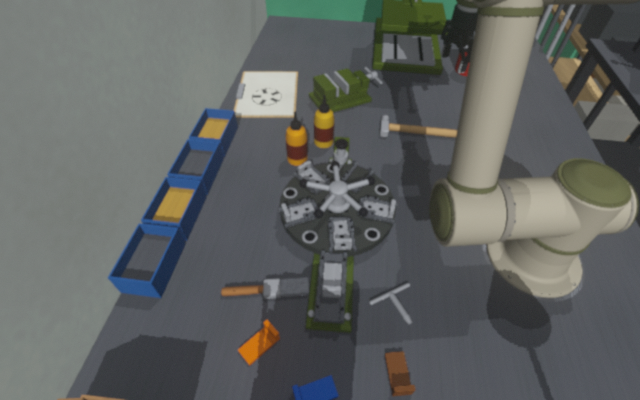

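Top picture: dial hub at (340,213), track to the left (end ~(210,219)), pin at ~(396,210). Four bracketed nests lie at (320,178), (372,180), (297,222) and (335,257), with the empty one at ~(378,236). The waiting bracket is grey, on the track at ~(245,217). Lookalikes are orange (195,166), blue (161,215), brown (180,279) and the grey parts in the bin. The bottles, brush and key are near the fixture.

Run:
```python
from h import *
a=cv2.imread('pics/top.png')[140:290,200:430]
cv2.imwrite('pics/c1.png',cv2.resize(a,None,fx=3.4,fy=3.4,interpolation=cv2.INTER_CUBIC))
```

```text
(no output)
```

View pics/c1.png

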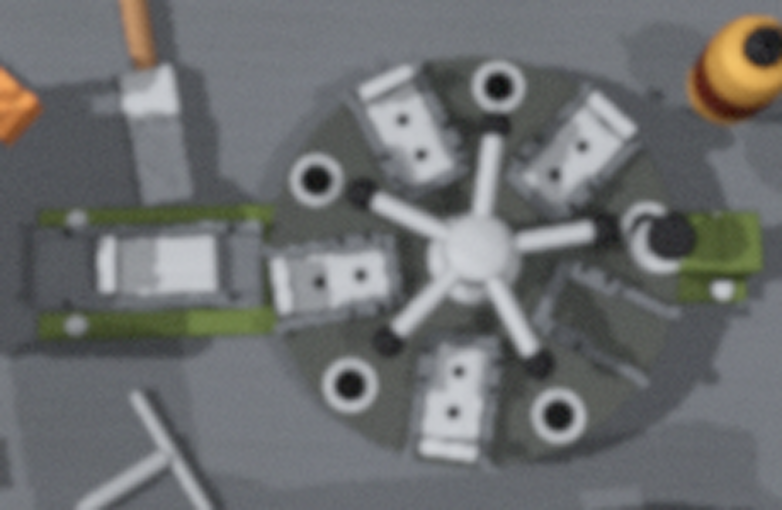

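Run:
```python
from h import *
f=lambda u,v,z:ray('top',u/3.4+200,v/3.4+140,z)
np.set_printoptions(precision=4,suppress=True)
hub=f(478,248,.111);print('hub',hub)
B=[f(*p,.095) for p in[(497,125),(362,192),(388,342),(540,363),(606,229)]]
cb=np.mean(B,0);print('ballmean',cb)
H=[f(*p,.045) for p in[(498,87),(316,179),(350,384),(558,416)]]
for b in B+H:
  d=b-cb;print(b,np.hypot(*d[:2]),np.degrees(np.arctan2(d[1],d[0])))
for p in[(40,212),(275,207),(40,335),(278,330)]:print('rail',f(*p,.054))
print('pin',f(671,236,.145),'brk leg top',f(107,264,.08), 'toe',f(216,263,.056))
print('post',f(742,242,.104), 'bottles',ray('top',418,160,0),ray('top',455,188,0))
# side check of hub, pin
for n,P in(('hub',hub),('pin',f(671,236,.145))):print(n,proj('side',P))
```

```text
hub [ 0.5059 -0.07    0.111 ]
ballmean [ 0.5069 -0.0713  0.095 ]
[ 0.5981 -0.0834  0.095 ] 0.09205927003048549 -7.538474357208298
[0.5467 0.0134 0.095 ] 0.09361477463793998 64.81276032022448
[ 0.4392 -0.0077  0.095 ] 0.09285139847330798 136.741151722473
[ 0.4266 -0.116   0.095 ] 0.09190252724040124 -150.89261502356302
[ 0.5237 -0.1629  0.095 ] 0.09309223823392411 -79.59521134919316
[ 0.6374 -0.0871  0.045 ] 0.13145203756839816 -6.8802692302917725
[0.5635 0.0489 0.045 ] 0.132894953185097 64.75908024659068
[0.4111 0.0195 0.045 ] 0.13199626602763148 136.52228763202223
[ 0.3907 -0.1342  0.045 ] 0.13207945133934954 -151.56634380673378
rail [0.5328 0.2512 0.054 ]
rail [0.5403 0.0783 0.054 ]
rail [0.4421 0.2463 0.054 ]
rail [0.4491 0.0731 0.054 ]
pin [ 0.513  -0.2013  0.145 ] brk leg top [0.4924 0.196  0.08  ] toe [0.4974 0.1202 0.056 ]
post [ 0.5152 -0.259   0.104 ] bottles [ 0.6671 -0.2819  0.    ] [ 0.593  -0.3797  0.    ]
hub [[338.8657 185.3215]]
pin [[341.6524 141.1489]]
```

Choice: the grey bracket on the track (crop (160,264)); the empty nest is at crop (610,320), at about -115° in world. The track direction is 92.5°, so the dial turns about 152° clockwise. I'll grip the spoke at 136.7° (ball at crop (388,342)) and carry it round with the tool.

>>> play_rows --pt "-0.1 4.1 -3.04 0 0" --pt "-0.1 4.1 -3.04 0 0" --pt "-0.1 4.1 -3.04 0 0" --pt "-0.1 4.1 -3.04 0 0" --pt "-0.1 4.1 -3.04 0 0" --pt "-0.1 4.1 -3.04 0 0" --pt "-0.1 4.1 -3.04 0 0" --pt "-0.1 4.1 -3.04 0 0" --pt "-0.1 4.1 -3.04 0 0" --pt "-0.1 4.1 -3.04 0 0" --squeeze 20

```text
t: 1.35
tcp_pos: [0.4652, -0.0294, 0.2562]
eef_rot: [[0.91, 0.415, -0.0], [0.415, -0.91, 0.0], [-0.0, -0.0, -1.0]]
ft_force: [0.7, -1.1, 0.5]
grip_width: 0.0383
grasp_force: 0.0
```

>>> play_rows --pt "-0.1 0 0 0 -10.2" --pt "-0.1 0 0 0 -10.2" --pt "-0.1 0 0 0 -10.2" --pt "-0.1 0 0 0 -10.2" --pt "-0.1 0 0 0 -10.2" --pt "-0.1 0 0 0 -10.2" --pt "-0.1 0 0 0 -10.2" --pt "-0.1 0 0 0 -10.2" --pt "-0.1 0 0 0 -10.2" --pt "-0.1 0 0 0 -10.2"

```text
t: 2.6
tcp_pos: [0.4646, -0.0309, 0.256]
eef_rot: [[-0.6, 0.8, -0.001], [0.8, 0.6, 0.0], [0.001, -0.0, -1.0]]
ft_force: [0.8, 0.5, 0.9]
grip_width: 0.0388
grasp_force: 0.0
```

>>> play_rows --pt "-0.1 0 0 0 -10.2" --pt "-0.1 0 0 0 0"

```text
t: 2.85
tcp_pos: [0.4646, -0.031, 0.2561]
eef_rot: [[-0.727, 0.687, -0.001], [0.687, 0.727, 0.0], [0.0, -0.0, -1.0]]
ft_force: [0.2, 0.3, 0.4]
grip_width: 0.0385
grasp_force: 0.0
```

```bash
cat >> h.py <<'E'
def go(x,y,z,psi):
    s=env.sense();R=s['eef_rot'];p=s['tcp_pos'];a=np.degrees(np.arctan2(R[1,0],R[0,0]))
    print('t',s['t'],'tcp',p.round(4),'psi',a.round(2),'w',round(s['grip_width'],4),'F',s['ft_force'].round(1),'| d tool cm',(100*R.T@(np.array([x,y,z])-p)).round(2),'roll',round((a-psi+180)%360-180,2))
E
python3 - <<'E'
from h import *
go(.4647,-.0315,.106,136.7)
snap('wrist','w1.png')
print(proj('wrist',[[.5069,-.0713,.111],[.4392,-.0077,.095],[.4647,-.0315,.095]]))
E
```

```text
t 2.85 tcp [ 0.4646 -0.031   0.2561] psi 136.62 w 0.0385 F [0.2 0.3 0.4] | d tool cm [-0.05 -0.03 15.01] roll -0.08
[[320.61304466 259.97750874]
 [320.34610498 147.98534924]
 [320.59893304 189.21515739]]
```

View pics/w1.png

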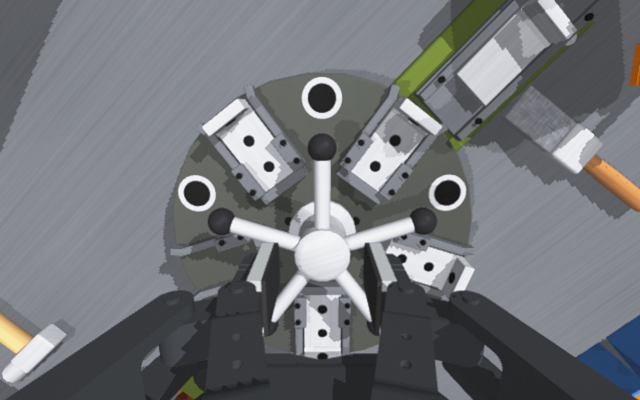

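The wrist view shows the spoke running straight up the picture (hub (322,256), ball (321,148)) midway between the fingers, as predicted to ~1 mm. Descending and gripping.

>>> play_rows --pt "-0.1 0 0 3 0" --pt "-0.1 0 0 3 0" --pt "-0.1 0 0 3 0" --pt "-0.1 0 0 3 0" --pt "-0.1 0 0 3 0" --pt "-0.1 0 0 0 0" --pt "-0.8 0 0 0 0" --pt "-0.8 0 0 0 0" --pt "-0.8 0 0 0 0" --pt "-0.8 0 0 0 0" --squeeze 20

```text
t: 4.15
tcp_pos: [0.4654, -0.0311, 0.1076]
eef_rot: [[-0.728, 0.686, 0.003], [0.686, 0.728, -0.001], [-0.002, 0.001, -1.0]]
ft_force: [-0.0, 1.3, 7.1]
grip_width: 0.0129
grasp_force: 21.1
```

>>> play_rows --pt "-0.8 -0.008 0.302 0 3" --pt "-0.8 -0.032 0.604 0 6" --pt "-0.8 -0.032 0.604 0 6" --pt "-0.8 -0.032 0.604 0 6" --pt "-0.8 -0.032 0.604 0 6" --pt "-0.8 -0.032 0.604 0 6" --pt "-0.8 -0.032 0.604 0 6" --pt "-0.8 -0.032 0.604 0 6" --pt "-0.8 -0.008 0.302 0 3" --pt "-0.8 0 0 0 0"

```text
t: 5.4
tcp_pos: [0.5088, -0.0133, 0.1076]
eef_rot: [[0.024, 1.0, 0.002], [1.0, -0.024, -0.001], [-0.001, 0.002, -1.0]]
ft_force: [-0.8, -1.5, 6.8]
grip_width: 0.0129
grasp_force: 21.5
```

Run:
```python
from h import *
a=np.radians(136.6-48)
go(.5069+.0578*np.cos(a),-.0713+.0578*np.sin(a),.106,136.6-48)
```

```text
t 5.4 tcp [ 0.5088 -0.0133  0.1076] psi 88.64 w 0.0129 F [-0.8 -1.5  6.8] | d tool cm [-0.02 -0.05  0.16] roll 0.04
```

Tracking well. 104° to go.

>>> play_rows --pt "-0.8 -0.008 0.302 0 3" --pt "-0.8 -0.032 0.604 0 6" --pt "-0.8 -0.032 0.604 0 6" --pt "-0.8 -0.032 0.604 0 6" --pt "-0.8 -0.032 0.604 0 6" --pt "-0.8 -0.032 0.604 0 6" --pt "-0.8 -0.032 0.604 0 6" --pt "-0.8 -0.032 0.604 0 6" --pt "-0.8 -0.032 0.604 0 6" --pt "-0.8 -0.032 0.604 0 6"

```text
t: 6.65
tcp_pos: [0.555, -0.0403, 0.1075]
eef_rot: [[0.852, 0.523, -0.003], [0.523, -0.852, 0.0], [-0.002, -0.002, -1.0]]
ft_force: [-11.6, 0.6, 14.1]
grip_width: 0.0132
grasp_force: 21.7
```

>>> play_rows --pt "-0.8 -0.032 0.604 0 6" --pt "-0.8 -0.032 0.604 0 6" --pt "-0.8 -0.032 0.604 0 6" --pt "-0.8 -0.032 0.604 0 6" --pt "-0.8 -0.032 0.604 0 6" --pt "-0.8 -0.032 0.604 0 6" --pt "-0.8 -0.032 0.604 0 6" --pt "-0.8 -0.02 0.504 0 5" --pt "-0.8 0 0 0 0" --pt "-0.8 0 0 0 0"

```text
t: 7.9
tcp_pos: [0.5611, -0.0856, 0.1075]
eef_rot: [[0.964, -0.264, -0.004], [-0.264, -0.964, 0.001], [-0.004, 0.0, -1.0]]
ft_force: [-13.2, 2.6, 13.8]
grip_width: 0.013
grasp_force: 22.3
```

Run:
```python
from h import *
a=np.radians(-15.5)
go(.5069+.0578*np.cos(a),-.0713+.0578*np.sin(a),.106,-15.5)
```

```text
t 7.9 tcp [ 0.5611 -0.0856  0.1075] psi -15.31 w 0.013 F [-13.2   2.6  13.8] | d tool cm [0.17 0.07 0.15] roll 0.19
```

>>> play_rows --pt "-0.1 0 0 0 0" --pt "-0.1 0 0 0 0" --pt "-0.1 0 0 0 0" --pt "-0.1 0 0 -3 0" --pt "-0.1 0 0 -4 0" --pt "-0.1 0 0 -4 0" --pt "-0.1 0 0 -4 0" --pt "-0.1 0 0 0 0"

```text
t: 8.9
tcp_pos: [0.5634, -0.0862, 0.2593]
eef_rot: [[0.965, -0.264, 0.006], [-0.264, -0.965, -0.002], [0.006, 0.001, -1.0]]
ft_force: [0.6, 0.0, -1.0]
grip_width: 0.0388
grasp_force: 0.0
```

Run:
```python
from h import *
go(.513,-.2013,.175,-15.5)
snap('top','t2.png');a=snap('wrist','w2.png')
b=cv2.imread('pics/t2.png')[140:290,200:430]
b=cv2.resize(b,(614,400),interpolation=cv2.INTER_CUBIC)
cv2.imwrite('pics/m2.png',cv2.resize(np.vstack([a, cv2.copyMakeBorder(b,0,0,0,26,cv2.BORDER_CONSTANT)])[:,:],(480,600),interpolation=cv2.INTER_AREA))
```

```text
t 8.9 tcp [ 0.5634 -0.0862  0.2593] psi -15.28 w 0.0388 F [ 0.6  0.  -1. ] | d tool cm [-1.88 12.43  8.42] roll 0.22
```

View pics/w2.png

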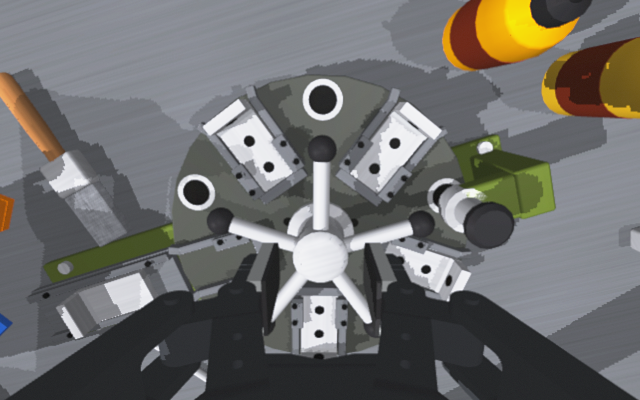

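The empty nest now faces the track, its cheeks at ~(215,235) in line with the rails. Balls are at (321,150), (220,220) and (421,223), holes at (322,99) and (196,192), the pin knob at (488,226), and the hub at (320,257).

Run:
```python
from h import *
np.set_printoptions(precision=4,suppress=True)
f=lambda u,v,z:ray('wrist',u,v,z)
hub=f(320,257,.111);pin=f(488,226,.145);print(hub,pin)
A=lambda p:np.degrees(np.arctan2(p[1]-hub[1],p[0]-hub[0]))
for u,v,z in[(321,150,.095),(220,220,.095),(421,223,.095),(322,99,.045),(196,192,.045)]:
  p=f(u,v,z);print(p,np.hypot(*(p-hub)[:2]),A(p),(A(p)+360-36)%72)
print('pin',np.hypot(*(pin-hub)[:2]),A(pin), 'rail',f(50,270,.054),f(174,230,.054))
```

```text
[ 0.5091 -0.0704  0.111 ] [ 0.5162 -0.1984  0.145 ]
[ 0.5945 -0.0946  0.095 ] 0.0888222492199705 -15.807546474225976 20.192453525774
[0.5589 0.0067 0.095 ] 0.09179992643349463 57.15647194439841 21.15647194439839
[ 0.5098 -0.1624  0.095 ] 0.09203276573401263 -89.5313282854728 18.468671714527204
[ 0.634  -0.1063  0.045 ] 0.12996899519929464 -16.049484334312723 19.95051566568725
[0.5807 0.0397 0.045 ] 0.13135046336738762 56.932131330545054 20.932131330545076
pin 0.12815453692813453 -86.83725048864778 rail [0.5432 0.2142 0.054 ] [0.5507 0.0715 0.054 ]
```

>>> play_rows --pt "-1 -0.45 3.1 0 0" --pt "-1 -0.45 3.1 0 0" --pt "-1 -0.45 3.1 0 0" --pt "-1 -0.45 3.1 0 0" --pt "-1 0 0 2.8 0" --pt "-1 0 0 2.8 0" --pt "-1 0 0 2.6 0" --pt "-1 0 0 0 0"

```text
t: 10.0
tcp_pos: [0.5114, -0.2002, 0.1718]
eef_rot: [[0.965, -0.264, -0.005], [-0.264, -0.965, 0.003], [-0.005, -0.002, -1.0]]
ft_force: [0.8, -0.1, 0.0]
grip_width: 0.0001
grasp_force: 0.0
```

>>> play_rows --pt "-1 0 0 0.4 0" --pt "-1 0 0 0.4 0" --pt "-1 0 0 0.4 0" --pt "-1 0 0 0.4 0" --pt "-1 0 0 0.4 0" --pt "-1 0 0 0 0"

```text
t: 10.75
tcp_pos: [0.5122, -0.2007, 0.1538]
eef_rot: [[0.965, -0.264, -0.001], [-0.264, -0.965, 0.001], [-0.001, -0.0, -1.0]]
ft_force: [0.1, 0.0, -0.4]
grip_width: -0.0004
grasp_force: 0.0
```

>>> play_rows --pt "-1 0 0 0.3 0" --pt "-1 0 0 0.3 0" --pt "-1 0 0 0.3 0" --pt "-1 0 0 0.2 0"

```text
t: 11.25
tcp_pos: [0.5123, -0.2007, 0.1432]
eef_rot: [[0.965, -0.264, -0.001], [-0.264, -0.965, 0.0], [-0.001, -0.0, -1.0]]
ft_force: [-3.2, 2.3, 5.0]
grip_width: -0.0001
grasp_force: 2.9
```

Run:
```python
from h import *
go(.513,-.2013,.142,-15.5)
a=snap('wrist')
snap('side','s3.png'); b=cv2.imread('pics/s3.png')[100:250,260:420]
cv2.imwrite('pics/m3.png',np.hstack([cv2.resize(a,(400,250)),cv2.resize(b,(267,250),interpolation=cv2.INTER_CUBIC)]))
```

```text
t 11.25 tcp [ 0.5123 -0.2007  0.1432] psi -15.29 w -0.0001 F [-3.2  2.3  5. ] | d tool cm [0.09 0.04 0.11] roll 0.21
```

View pics/m3.png

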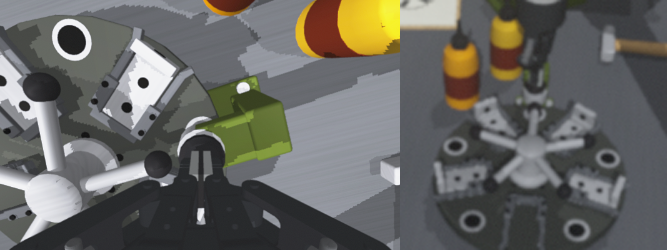

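The closed fingers are centred on the pin's knob (wrist view (200,140)), and force is rising. I'll press on until it stops.

>>> play_rows --pt "-1 0 0 0.15 0" --pt "-1 0 0 0.15 0" --pt "-1 0 0 0.1 0" --pt "-1 0 0 0 0"

```text
t: 11.85
tcp_pos: [0.5127, -0.2009, 0.1418]
eef_rot: [[0.965, -0.263, 0.001], [-0.263, -0.965, -0.001], [0.002, 0.001, -1.0]]
ft_force: [-8.5, 5.6, 23.9]
grip_width: -0.0003
grasp_force: 12.2
```

>>> play_rows --pt "-1 0 0 0.1 0" --pt "-1 0 0 0 0" --pt "-1 0 0 0 0" --pt "-1 0 0 -2 0" --pt "-1 0 0 -3 0" --pt "-1 0 0 -3 0" --pt "-1 0 0 -3 0" --pt "-1 0 0 0 0"

```text
t: 12.85
tcp_pos: [0.5132, -0.2012, 0.2501]
eef_rot: [[0.965, -0.264, 0.004], [-0.264, -0.965, -0.002], [0.004, 0.001, -1.0]]
ft_force: [0.0, -0.5, -0.0]
grip_width: 0.0
grasp_force: 0.0
```

Run:
```python
from h import *
np.set_printoptions(precision=4,suppress=True)
go(.49,.3,.25,92.5)
a=snap('wrist','w4.png')
print(proj('wrist',[[.5142,-.2027,.117],[.5142,-.2027,.145],[.508,-.0708,.111]]))
b=snap('top')[140:290,200:430]
b=cv2.resize(b,(613,400),interpolation=cv2.INTER_CUBIC)
a=cv2.resize(a,(613,383));cv2.imwrite('pics/m4.png',cv2.resize(np.vstack([a,b]),(469,599)))
```

```text
t 12.85 tcp [ 0.5132 -0.2012  0.2501] psi -15.29 w 0.0 F [ 0.  -0.5 -0. ] | d tool cm [-15.45 -47.74  -0.12] roll -107.79
[[322.3944 196.3522]
 [322.6091 206.888 ]
 [168.7919 242.5236]]
```

View pics/m4.png

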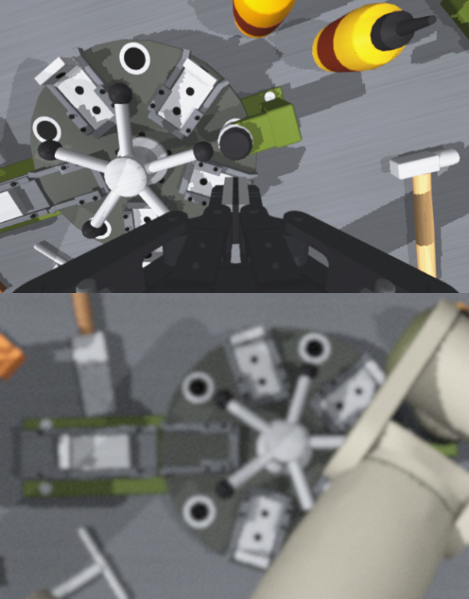

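The knob at (236,142) projects to 117 mm height (expected full-size row 196, seen 194), so the pin is home. In the lower view the empty nest is in line with the track. Now to go behind the bracket.

>>> play_rows --pt "-1 -1.365 -4.24 0 0" --pt "-1 -1.365 -4.24 0 0" --pt "-1 -1.365 -4.24 0 0" --pt "-1 -1.365 -4.24 0 0" --pt "-1 -1.365 -4.24 0 0" --pt "-1 -1.365 -4.24 0 0" --pt "-1 -1.365 -4.24 0 0" --pt "-1 -1.365 -4.24 0 0" --pt "-1 -1.365 -4.24 0 0" --pt "-1 -1.365 -4.24 0 0"

```text
t: 14.2
tcp_pos: [0.492, 0.2456, 0.2469]
eef_rot: [[0.965, -0.264, -0.002], [-0.264, -0.965, -0.0], [-0.002, 0.001, -1.0]]
ft_force: [0.6, -0.1, 0.8]
grip_width: -0.0003
grasp_force: 0.0
```

>>> play_rows --pt "-1 0 0 0 -9.8" --pt "-1 0 0 0 -9.8" --pt "-1 0 0 0 -9.8" --pt "-1 0 0 0 -9.8" --pt "-1 0 0 0 -9.8" --pt "-1 0 0 0 -9.8" --pt "-1 0 0 0 -9.8" --pt "-1 0 0 0 -9.8" --pt "-1 0 0 0 -9.8" --pt "-1 0 0 0 -9.8"

```text
t: 15.45
tcp_pos: [0.4923, 0.2441, 0.2468]
eef_rot: [[0.121, 0.993, -0.002], [0.993, -0.121, -0.001], [-0.001, -0.002, -1.0]]
ft_force: [-0.0, 0.2, 0.0]
grip_width: -0.0001
grasp_force: 0.0
```

>>> play_rows --pt "-1 0 0 0 -9.8" --pt "-1 0 0 0 0"

```text
t: 15.7
tcp_pos: [0.4923, 0.2441, 0.2471]
eef_rot: [[-0.042, 0.999, -0.002], [0.999, 0.042, -0.0], [-0.0, -0.002, -1.0]]
ft_force: [-0.1, 0.3, 0.2]
grip_width: 0.0002
grasp_force: 0.0
```

Run:
```python
from h import *
go(.4935,.244,.086,92.5)
a=snap('wrist'); b=snap('side')[200:360,240:420]
cv2.imwrite('pics/m5.png',np.hstack([cv2.resize(a,(400,250)),cv2.resize(b,(400,356),interpolation=cv2.INTER_CUBIC)[:250]]) )
cv2.imwrite('pics/s5.png',cv2.resize(b,(540,480),interpolation=cv2.INTER_CUBIC))
```

```text
t 15.7 tcp [0.4923 0.2441 0.2471] psi 92.42 w 0.0002 F [-0.1  0.3  0.2] | d tool cm [-1.000e-02  1.500e-01  1.611e+01] roll -0.08
```

View pics/m5.png

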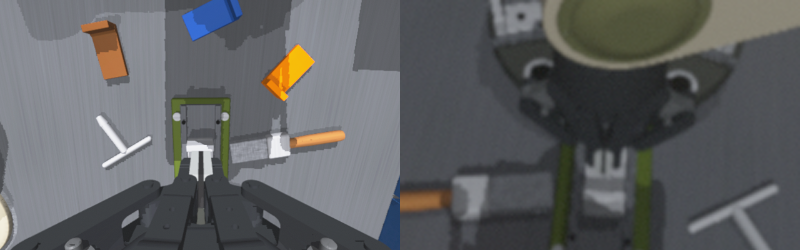

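The wrist view shows the leg's top at full-scale ~(320,235), its outer edge at row ~226, and the fingers in front of it.

Run:
```python
from h import *
for p in[(298,226),(342,226),(320,226)]:print(ray('wrist',*p,.08))
for p in[(285,165),(362,165)]:print('rail',ray('wrist',*p,.054))
print(proj('wrist',[env.sense()['tcp_pos']+[0,0,-.025]]))
```

```text
[0.47296317 0.20728838 0.08      ]
[0.51230791 0.20901151 0.08      ]
[0.49263878 0.20815048 0.08      ]
rail [0.45791021 0.25726205 0.054     ]
rail [0.52930858 0.26035659 0.054     ]
[[321.09058307 260.13409226]]
```

>>> play_rows --pt "-1 0 0 4 0" --pt "-1 0 0 4 0" --pt "-1 0 0 4 0" --pt "-1 0 0 3 0" --pt "-1 0 0 1.2 0" --pt "-1 0 0 0 0"

```text
t: 16.55
tcp_pos: [0.4926, 0.2442, 0.0862]
eef_rot: [[-0.043, 0.999, -0.001], [0.999, 0.043, -0.0], [-0.0, -0.001, -1.0]]
ft_force: [0.5, 1.2, 0.6]
grip_width: 0.0003
grasp_force: 0.0
```

>>> play_rows --pt "-1 -1 0 0 0" --pt "-1 -1 0 0 0" --pt "-1 -1 0 0 0" --pt "-1 -1 0 0 0" --pt "-1 -1 0 0 0" --pt "-1 -1 0 0 0" --pt "-1 -1 0 0 0" --pt "-1 -1 0 0 0"

```text
t: 17.55
tcp_pos: [0.4961, 0.1637, 0.0863]
eef_rot: [[-0.044, 0.999, 0.0], [0.999, 0.044, 0.0], [0.0, 0.0, -1.0]]
ft_force: [-0.4, 4.1, 1.1]
grip_width: 0.0002
grasp_force: 1.4
```

>>> play_rows --pt "-1 -0.8 0 0 0" --pt "-1 -0.8 0 0 0" --pt "-1 -0.8 0 0 0" --pt "-1 -0.8 0 0 0" --pt "-1 -0.8 0 0 0" --pt "-1 -0.8 0 0 0" --pt "-1 -0.8 0 0 0" --pt "-1 -0.8 0 0 0" --pt "-1 0 0 0 0"

```text
t: 18.68
tcp_pos: [0.4988, 0.0996, 0.0862]
eef_rot: [[-0.043, 0.999, -0.001], [0.999, 0.043, -0.0], [-0.0, -0.001, -1.0]]
ft_force: [0.1, 0.2, -0.6]
grip_width: 0.0002
grasp_force: 0.0
```

>>> play_rows --pt "-1 -0.3 0 0 0" --pt "-1 -0.3 0 0 0" --pt "-1 -0.2 0 0 0" --pt "-1 0 0 0 0"

```text
t: 19.18
tcp_pos: [0.4993, 0.0922, 0.0863]
eef_rot: [[-0.044, 0.999, -0.0], [0.999, 0.044, -0.0], [-0.0, -0.0, -1.0]]
ft_force: [0.5, 0.5, -0.2]
grip_width: 0.0002
grasp_force: 0.0
```

>>> play_rows --pt "-1 -0.2 0 0 0" --pt "-1 -0.2 0 0 0" --pt "-1 0 0 0 0"

```text
t: 19.55
tcp_pos: [0.4995, 0.089, 0.0864]
eef_rot: [[-0.043, 0.999, 0.001], [0.999, 0.043, 0.001], [0.001, 0.001, -1.0]]
ft_force: [0.4, 6.0, -0.0]
grip_width: 0.0001
grasp_force: 3.2
```

>>> play_rows --pt "-1 -0.15 0 0 0" --pt "-1 -0.15 0 0 0" --pt "-1 0 0 0 0"

```text
t: 19.92
tcp_pos: [0.4996, 0.0886, 0.0869]
eef_rot: [[-0.043, 0.999, 0.001], [0.999, 0.043, 0.006], [0.006, 0.002, -1.0]]
ft_force: [0.4, 24.7, 5.0]
grip_width: 0.0003
grasp_force: 12.6
```

It stopped hard at y = 0.0886 m against an expected 0.088 m. I'll nudge once more, back off, and check.

>>> play_rows --pt "-1 -0.15 0 0 0" --pt "-1 0 0 0 0" --pt "-1 0.5 0 0 0" --pt "-1 1 0 0 0" --pt "-1 2 0 0 0" --pt "-1 2 0 0 0" --pt "-1 0 0 -5 0" --pt "-1 0 0 -5 0" --pt "-1 3 0 -5 0" --pt "-1 0 0 0 0"

```text
t: 21.18
tcp_pos: [0.4969, 0.1701, 0.2398]
eef_rot: [[-0.045, 0.999, 0.007], [0.999, 0.045, 0.001], [0.0, 0.007, -1.0]]
ft_force: [0.9, 0.1, -0.7]
grip_width: -0.0003
grasp_force: 0.0
```

>>> play_rows --pt "-1 5 0 0 0" --pt "-1 5 0 0 0" --pt "-1 5 0 0 0" --pt "-1 0 0 0 0"

```text
t: 21.68
tcp_pos: [0.4884, 0.3207, 0.2347]
eef_rot: [[-0.047, 0.999, -0.002], [0.999, 0.047, -0.001], [-0.001, -0.002, -1.0]]
ft_force: [-0.7, -0.1, -1.3]
grip_width: -0.0003
grasp_force: 0.0
```

Run:
```python
from h import *
go(.49,.3,.25,92.5)
b=snap('top')[140:290,200:430]
c=snap('side')[130:300,260:420]
cv2.imwrite('pics/m6.png',np.hstack([cv2.resize(b,(460,300),interpolation=cv2.INTER_CUBIC),cv2.resize(c,(282,300),interpolation=cv2.INTER_CUBIC)]))
```

```text
t 21.675 tcp [0.4884 0.3207 0.2347] psi 92.7 w -0.0003 F [-0.7 -0.1 -1.3] | d tool cm [-2.08  0.06 -1.53] roll 0.2
```

View pics/m6.png

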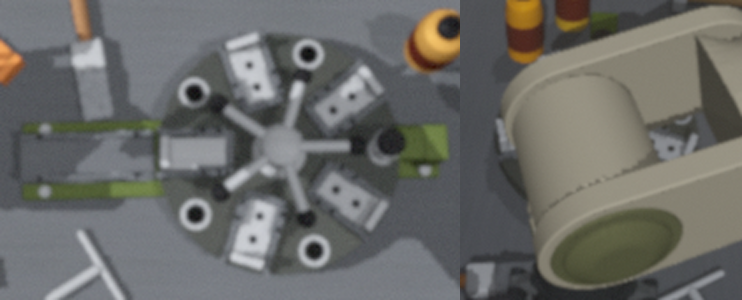

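The top view shows the bracket in the nest facing the track (leg at ~(165,152)), seated at the same radius as the fixed ones, with the pin down, the obstacles unmoved and the robot clear.

Run:
```python
from h import *
print('leg outer edge',ray('top',200+160/2,140+152/2,.079),'expected y ~0.077')
print(env.sign_off())
```

```text
leg outer edge [0.49904035 0.07758537 0.079     ] expected y ~0.077
the job is handed in; nothing more can be done
None
```

I've handed the job in at about 22 s of the 64 s allowed. The empty nest faces the track, the index pin is pressed home, and the bracket is pushed against the back stop (leg's outer edge measured within 1 mm of expected). The last picture showed the brush, key and near bottle in place; the second bottle was out of view. The hand-in gave no verdict.

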